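Hold a drawer front against its drawer for screwing

ROBOT

A 7-joint arm with a two-finger parallel gripper is mounted at the origin on the work surface. World frame = base frame: x ahead of the robot, y to its left, z up, the work surface at z = 0. Lengths are in m, angles in rad, forces in N, time in s.
With the tool pointing down it reaches from about 0.4 to 0.85 m from the base axis. Payload 10.4 kg.
Tool frame: the origin (TCP) lies at the very end of the fingers, on their centre line; the grasp point (between the pads) lies 19 mm behind it (manip.grip_depth is the distance from the TCP to the grasp point, in m); z points along the fingers, y is the direction in which the jaws open and shut (so a half turn about z gives the same grasp; the last joint's range is limited). The gripper opens to 85 mm and grips with 20 to 120 N. Pads are 22 mm wide; open, the fingers measure 114 mm over their backs; the gripper's body (76 mm by 85 mm) begins 54 mm behind the grasp point. The pads swing forward as they close: fully open they stand 13 mm farther back than shut.
Start: joints at [-1.264, 0.332, -0.065, 1.46, 0.022, 1.35, -0.088], TCP at [0.202, 0.591, 0.231] pointing down, gripper open.
Joint ranges: [-2.6, 2.6], [-0.5, 2.12], [-1.47, 1.34], [0.16, 2.42], [-1.27, 4.41], [0.06, 2.06], [-2.6, 2.6]. Speed limits (rad/s): [2.22, 2.22, 2.79, 2.79, 3.14, 3.14, 3.14].

INTERFACE

Orientations are given as a unit quaternion [x, y, z, w].
In Python, from workcell import manip gives the robot as it stands.
- The arm moves only by the tool step_arm, never from a script. Its argument "motion" is a list of rows, each a list of 6 numbers: the shift along the tool's x, y, z in mm, then the turn, a rotation vector about the tool's x, y, z in degrees. A call has 1 to 20 rows; each row shifts and turns the pose as measured when the row begins, along the tool's axes as they then stand; what a row does not reach is not made up. A row lasts 1/8 s, in which the tool goes at most 62.5 mm and 10.7 degrees, less where a joint would pass 70% of its speed; a pose out of reach is approached as far as the arm can. A call with a gripper value outside its range is refused whole. "jaw" is the finger opening in mm, from 0 to 85.4, set as the call begins (left out, the last holds). The fingers move at their own pace and stop on an object; "force" is the grip in N (left out, the last holds). Time passes only in rows, so rows that do not move let the fingers close. It gives the time, the measured TCP pose, the force and the opening at its end, in the units of the state.
- manip.get_obs(): the state, without advancing time (a new reading comes with each control period).
- manip.camera(name): name is "scene" or "top"; returns the picture (480x640x3 uint8, blue, green, red); there is no depth.
- manip.camera_info(name): a dict with "camera_matrix" (3x3 intrinsics, pixels), "R" (3x3) and "t" (3): a world point X has camera coordinates R X + t. Camera axes: x right, y down, z forward; pixel columns grow to the right and rows downward; lengths in m; the calibration is good to about 2 mm. A picture is of the moment at which its call begins. camera_info takes no time and is no camera call.
- manip.hand_in(): hands the job in, once; it reports no verdict.
The state is a dict: "clock": time; "joint_pos": joint angles; "joint_velocities": joint speeds; "tau": joint torques, N m; "position": TCP position; "ee_rot": TCP orientation; "ft_force": force on the tool from outside, world axes, zero at the start; "torque": the same for the moment, N m; "grip_width": opening from 0.0 (shut) to 1.0 (fully open).
Only numpy, scipy, OpenCV 4.12 (cv2) and the standard library are available. Lean on these libraries where they do the work, as an engineer would, in place of code of your own. Each camera call takes 0.05 s, during which the arm holds its last target.

TASK

In the restoration corner of the auction hall, be a third hand for the colleague who will screw a loose drawer front onto its drawer. First lift the candlestick out of the way of the drawer's open end and stand it upright in the cardboard tray. Then hold the front upright, knobs outward, square and centred over the open end of the drawer, and press it steadily with about 10 N, so that the sprung drawer gives about 20 mm and its pointers rest between the two pins on each rail; do not drive the drawer to the end of its spring, leave the other things alone, and finish while still pressing, without letting up.

Things in the scene. Friction and masses are not known exactly. Their poses are not given: they have to be found in the camera images.
- drawer: Brown wooden drawer box without front; slides only along its x, up to 45 mm, against a spring (no preload, 0.5 N per mm: 10 N at 20 mm). Origin (moves with it): bench level, under the middle of the open end; x into the drawer (the way to press), z up. Side walls 10 mm thick, outer faces y = +-80 mm, 8 to 72 mm above the bench, end at x = 0. Hollow between (140 x 140 mm, floor at 16 mm).
- front: Loose drawer front: brown wooden panel 16 (x) x 190 (y) x 80 mm (z), about 0.18 kg, standing on edge. Origin: centre of its underside, z up. +x: plain inner face, bears on the ends of the drawer's sides, overhanging each 15 mm. -x: two brass knobs (24 mm across, 23 mm out, y = +-55 mm, 40 mm up); it can be pinched between them from above. Fitted, it stands on or just above the bench.
- candlestick: Brass candlestick 134 mm tall, about 0.32 kg, standing close in front of the drawer's open end. Origin: centre of its underside; z up. Round foot 66 mm across, thin stem, solid round top 30 mm across from 90 to 128 mm height, with a 34 mm rim at 130 to 134 mm.
- tray: Open cardboard tray, fixed to the bench, 170 x 170 mm outside, 45 mm high, walls 4 mm, floor at most 5 mm thick. Origin: centre of its underside; z up; x and y along its sides. It lies to one side of the drawer and the loose front to the other; which is which varies.
- glue: Bystander: white plastic bottle, 54 mm across, 130 mm tall. Origin: centre of its underside.
- jar: Bystander: glass jar with a steel lid, 54 mm across, 65 mm tall. Origin: centre of its underside.
- screwdriver: Bystander: screwdriver with a black handle, 190 mm long, lying on the bench. Origin: at its middle, on the bench.
- cup: Bystander: white ceramic cup, 72 mm across, 60 mm tall. Origin: centre of its underside.
- front_knobs (a point): Point on the loose front midway between the tips of its two knobs, 31 mm from the panel's mid-plane on the outer (-x) side, 40 mm above its underside.
- stand: Fixed metal stand. Origin and axes as the unpressed drawer's. Rails outside the drawer at y = +-91..107 mm, 40 mm high, from x = 60 to 250 mm; cross block 60 mm high at x = 215..250; bare bench at x below 0. A dark pointer on each drawer side reaches over the rail; 2 thin pins on each rail stand 12 and 28 mm in +x of the unpressed pointer.
Not all that is in view belongs to the job. What is shaped like the front but black is not meant. Several things have the shape of the candlestick; the one meant has the colours described above.

How it is judged:
On the way, in this order (a step that is already met when the one before it is completed fails the run):
1. the candlestick stands upright in the tray, let go (x of candlestick in the frame of tray between -0.06 and 0.06 m and y of candlestick in the frame of tray between -0.06 and 0.06 m and z of candlestick in the frame of tray below 0.012 m and angle between candlestick's own z axis and vertical below 0.1 rad and contact force between candlestick and the fingers below 0.2 N and contact force between candlestick and the arm below 0.2 N and linear speed of candlestick below 0.03 m/s), for 0.2 s.
2. the front is pressed upright, square and centred against the drawer with 5 to 15 N for a second (contact force between front and drawer between 5 and 15 N and x of front in the frame of drawer between -0.013 and -0.004 m and y of front in the frame of drawer between -0.01 and 0.01 m and height (world z) of front below 0.012 m and angle between front's own z axis and vertical below 0.1 rad and angle between the x axis of front and the x axis of drawer, either way round below 0.07 rad and x of front_knobs in the frame of drawer below -0.015 m and (contact force between front and the fingers above 3 N or contact force between front and the arm above 3 N)), for 1 s.
At the end, for the whole second after the job is handed in: Candlestick upright on the tray floor, untouched. The robot presses the front, knobs outward, upright (0.1 rad), square (0.07 rad), centred (10 mm) and at most 12 mm off the bench, on the drawer's open end with a steady 5 to 15 N (all of step 1 and all of step 2 and linear speed of front below 0.02 m/s and linear speed of drawer below 0.01 m/s); the arm keeps its last pose, push and grip.
It fails at once if the drawer is driven near the end of its spring (over 40 mm) (x of drawer in the frame of stand above 0.04 m).
It fails at once if a bystander is disturbed (moved over 20 mm) (distance of any of glue, jar, screwdriver, cup from where it was at the start of the episode above 0.02 m).
It also fails if it takes over 64 s, if anything falls off the work surface, if the arm or the gripper's body presses on something with over 40 N, if the wrist force passes 120 N, or if a joint passes its speed limit or range.

## Working session

There is one attempt and no reset: what is moved stays moved. The work goes in short steps, Python scripts to look and compute and a tool call to move; the robot and the scene stay as the last step left them, time stands still between calls to the robot, and variables do not carry over. Pictures are saved under pics/ and viewed, and the job is handed in when it is done.

Besides the shell and the picture viewer there is one more tool, called after ">>>" in YAML: its name, and indented under it one key for each argument. step_arm: Moves the arm, as the interface text tells. Its arguments: {"type":"object","properties":{"motion":{"type":"array"},"jaw":{"type":"number"},"force":{"type":"number"}},"required":["motion"]}

```bash
mkdir -p pics; ls; python3 - <<'E'
from workcell import manip
import cv2
o=manip.get_obs();print(o)
for n in("scene","top"):
    cv2.imwrite(f"pics/{n}0.png",manip.camera(n)); print(n,manip.camera_info(n))
E
```

```text
pics
{'clock': 0.0, 'joint_pos': array([-1.2635993 ,  0.33288684, -0.06470907,  1.46095834,  0.02161188,
        1.34986122, -0.08849654]), 'joint_velocities': array([-0.00074991, -0.00171573,  0.00010761, -0.00011688,  0.00081257,
        0.00124325,  0.00122095]), 'tau': array([-2.42467559e-04, -6.25448942e+01,  4.89546626e-02, -3.91618824e+01,
        1.61172647e-02,  9.66717635e-03,  1.15633472e-05]), 'position': array([0.20228999, 0.59096581, 0.23049847]), 'ee_rot': array([ 1.64134427e-01,  9.86437726e-01, -7.04316386e-04, -8.00962857e-05]), 'ft_force': array([0.0897927 , 0.39976915, 0.55269557]), 'torque': array([ 0.02173512, -0.00310629, -0.04363945]), 'grip_width': 0.9997490095566018}
scene {'camera_matrix': array([[480.61138165,   0.        , 330.05900254],
       [  0.        , 480.61138165, 246.81245285],
       [  0.        ,   0.        ,   1.        ]]), 'R': array([[-0.28406993,  0.95866103, -0.0165318 ],
       [ 0.72077761,  0.2021466 , -0.66303574],
       [-0.63228468, -0.20026427, -0.74840518]]), 't': array([ 0.15248695, -0.30088635,  1.48832716])}
top {'camera_matrix': array([[459.22080701,   0.        , 326.58297254],
       [  0.        , 459.22080701, 233.79963134],
       [  0.        ,   0.        ,   1.        ]]), 'R': array([[-0.02403476, -0.99929924, -0.02869422],
       [-0.9955203 ,  0.02654953, -0.0907439 ],
       [ 0.09144213,  0.02638467, -0.99546079]]), 't': array([0.01969627, 0.49343822, 1.05190883])}
```

View pics/scene0.png

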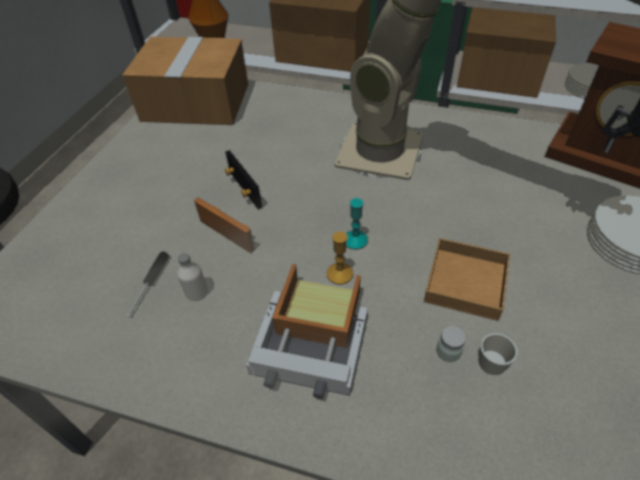

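View pics/top0.png

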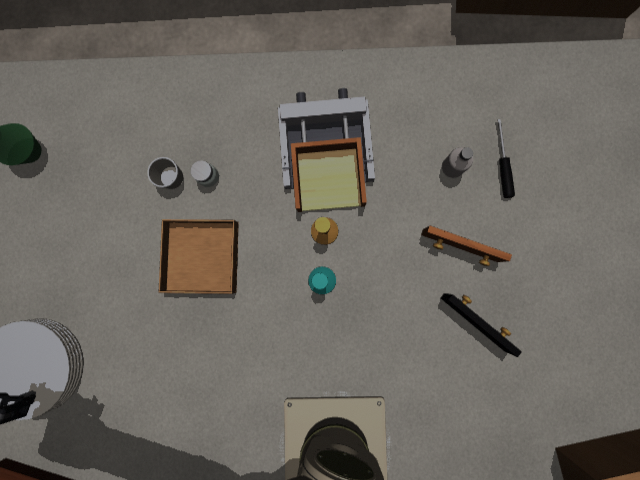

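The top view shows the following:
- **Candlesticks:** one is brass at (323,228) and one is teal at (321,280). The brass one in front of the drawer's open end matches the description.
- **Fronts:** one is brown at (466,245) and one is black at (480,323). The brown one is meant, with its knobs towards the robot.
- **Other things:** the tray is at (199,257), the drawer at (330,178), and the stand is beyond the drawer.

I'll confirm with enlarged crops.

```bash
python3 - <<'E'
import cv2,numpy as np
t=cv2.imread("pics/top0.png");s=cv2.imread("pics/scene0.png")
a=cv2.resize(t[90:310,270:400],None,fx=3,fy=2.7,interpolation=cv2.INTER_CUBIC)
b=cv2.resize(t[210:290,410:530],None,fx=3.3,fy=3.3,interpolation=cv2.INTER_CUBIC)
c=np.zeros((600,800,3),np.uint8);c[:a.shape[0],:390]=a[:600];c[:b.shape[0],400:400+b.shape[1]]=b
d=cv2.resize(s[190:290,300:400],None,fx=3.2,fy=3.2,interpolation=cv2.INTER_CUBIC);c[270:590,400:720]=d
cv2.imwrite("pics/crop0.png",c)
E
```

```text
(no output)
```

View pics/crop0.png

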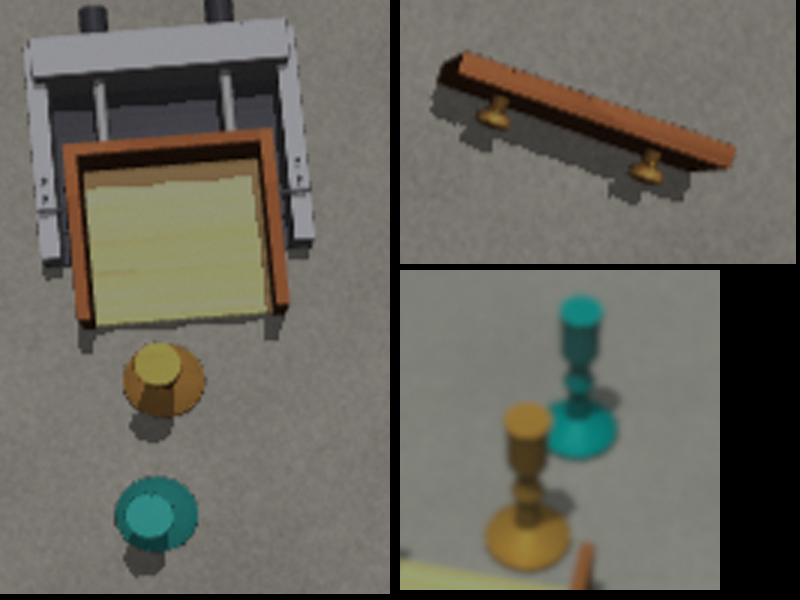

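The crops confirm it: the brass candlestick is at top pixel (323,228), the teal one stays, and the brown front has its brass knobs on the robot side. Next I measure by colour masks.

```bash
cat > h.py <<'E'
import cv2,numpy as np
from workcell import manip
def ray(cam,uv,z):
    i=manip.camera_info(cam);K=i["camera_matrix"];R=i["R"];t=i["t"]
    c=-R.T@t; uv=np.atleast_2d(uv).astype(float)
    d=(R.T@np.linalg.inv(K)@np.c_[uv,np.ones(len(uv))].T).T
    return c+d*((z-c[2])/d[:,2])[:,None]
def proj(cam,X):
    i=manip.camera_info(cam);X=np.atleast_2d(X)
    p=(i["camera_matrix"]@(i["R"]@X.T+i["t"][:,None])).T
    return p[:,:2]/p[:,2:]
def mask(img,lo,hi,roi):
    h=cv2.cvtColor(img,cv2.COLOR_BGR2HSV);m=cv2.inRange(h,lo,hi)
    k=np.zeros_like(m);x0,y0,x1,y1=roi;k[y0:y1,x0:x1]=255
    return m&k
def big(m):
    n,l,s,c=cv2.connectedComponentsWithStats(m);i=1+np.argmax(s[1:,4]);return l==i,c[i],s[i]
E
python3 - <<'E'
from h import *
t=cv2.imread("pics/top0.png");h=cv2.cvtColor(t,cv2.COLOR_BGR2HSV)
for n,(u,v) in dict(fronttop=(466,243),ftop2=(490,250),fside=(460,249),dl=(297,180),dr=(362,180),dback=(330,144),floor=(330,185),cstop=(322,224),cfoot=(333,232),tray=(199,257),trayrim=(199,220),trayrim2=(163,250)).items(): print(n,h[v,u])
E
```

```text
fronttop [ 11 164 126]
ftop2 [ 11 162 135]
fside [18 23 55]
dl [ 11 162 123]
dr [ 11 162 131]
dback [ 10 165  71]
floor [ 31  74 149]
cstop [ 26 136 146]
cfoot [ 17 160 124]
tray [ 14 132 139]
trayrim [ 16 116 127]
trayrim2 [ 13 132  27]
```

```bash
python3 - <<'E'
from h import *
t=cv2.imread("pics/top0.png");out=t.copy()
def rect(m,cam="top"):
    return cv2.minAreaRect(np.argwhere(m)[:,::-1].astype(np.float32))
# front top
m,c,s=big(mask(t,(8,130,95),(14,190,255),(410,215,525,280)))
r=cv2.boxPoints(rect(m));W=ray("top",r,0.08);print("front corners\n",W.round(4)[:,:2],"c",ray("top",c,0.08).round(4)); 
e=[np.linalg.norm(W[i]-W[(i+1)%4]) for i in(0,1)];print(e)
i=int(np.argmax(e));d=W[(i+1)%4]-W[i];print("front long dir deg",np.degrees(np.arctan2(d[1],d[0])))
out[m]=(255,0,0)
# drawer tops
for n,roi in dict(L=(285,140,305,225),R=(352,140,375,225),B=(290,130,370,160)).items():
    m,c,s=big(mask(t,(8,130,95),(14,190,255),roi)); r=cv2.boxPoints(rect(m));W=ray("top",r,0.072)
    print(n,W.round(4)[:,:2].tolist(),c.round(1)); out[m]=(0,255,0)
# cap
m,c,s=big(mask(t,(22,90,100),(32,200,255),(305,210,345,250)));print("cap",c,s,ray("top",c,0.134).round(4));out[m]=(255,0,255)
m2,c2,s2=big(mask(t,(14,100,60),(32,200,255),(305,210,345,250)));out[m2&~m]=(255,255,0)
w=ray("top",np.argwhere(m2)[:,::-1],0.0);print("foot extents",w.min(0),w.max(0))
s=cv2.imread("pics/scene0.png");print("scene cap pix",proj("scene",ray("top",c,0.134)))
# tray
m,c,s_=big(cv2.morphologyEx(mask(t,(8,60,20),(20,200,255),(150,205,250,305)),cv2.MORPH_CLOSE,np.ones((5,5))))
r=cv2.boxPoints(rect(m));print("tray px",r,"W",ray("top",r,0.045)[:,:2].round(4),ray("top",r,0.045).mean(0)); 
cv2.polylines(out,[r.astype(int)],1,(0,0,255))
cv2.imwrite("pics/m0.png",out)
# knobs
E
```

```text
front corners
 [[ 0.4885 -0.216 ]
 [ 0.5014 -0.2212]
 [ 0.4328 -0.3961]
 [ 0.42   -0.3908]] c [[ 0.4602 -0.3068  0.08  ]]
[np.float64(0.01392838634682782), np.float64(0.187889452897605)]
front long dir deg -111.4221499730634
L [[0.6991, 0.082], [0.6981, 0.0523], [0.5511, 0.0552], [0.5519, 0.0845]] [295.4 171.1]
R [[0.7015, -0.0567], [0.7033, -0.0749], [0.5613, -0.0878], [0.5596, -0.0699]] [360.8 169.4]
B [[0.6619, 0.0826], [0.7108, 0.0818], [0.7055, -0.0798], [0.6569, -0.0783]] [327.5 145.1]
cap [322.02105263 224.34210526] [315 217  15  16 190] [[0.5038 0.0133 0.134 ]]
foot extents [ 0.47362176 -0.01752262  0.        ] [0.53667543 0.04507305 0.        ]
scene cap pix [[339.04873087 236.02914891]]
tray px [[157.9516  292.64563]
 [160.15988 217.56352]
 [238.12186 219.8565 ]
 [235.91357 294.9386 ]] W [[0.3668 0.3958]
 [0.5399 0.3923]
 [0.5295 0.2102]
 [0.3575 0.2164]] [0.44843884 0.30369676 0.045     ]
```

View pics/m0.png

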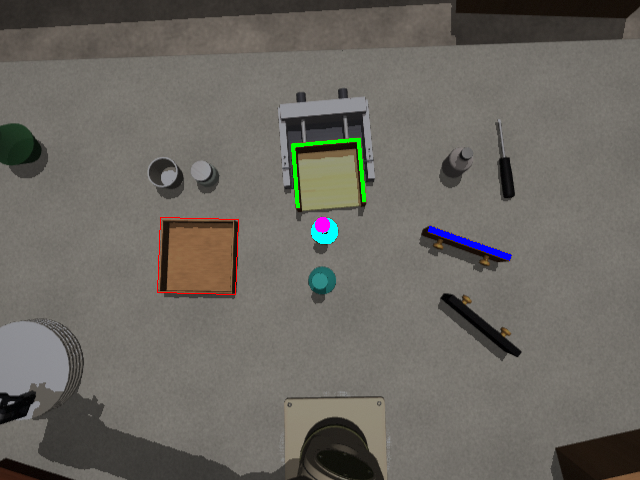

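The masks fit: front top in blue, drawer walls in green, brass cap in magenta and foot in cyan, all as expected. Next I refine the drawer pose.

```bash
python3 - <<'E'
from h import *
t=cv2.imread("pics/top0.png")
ends=[];dirs=[];cs=[]
for n,roi in dict(L=(285,158,305,225),R=(352,158,375,225)).items():
    m,c,s=big(mask(t,(8,130,95),(14,190,255),roi)); P=ray("top",np.argwhere(m)[:,::-1],0.072)[:,:2]
    vx,vy,x0,y0=cv2.fitLine(P.astype(np.float32),cv2.DIST_HUBER,0,.01,.01).ravel(); 
    if vx<0:vx,vy=-vx,-vy
    d=np.array([vx,vy]);p=(P-[x0,y0])@d; w=(P-[x0,y0])@[-vy,vx]
    e=np.array([x0,y0])+d*(p.min()-.0005)
    print(n,np.degrees(np.arctan2(vy,vx)),"end",e,"w",np.percentile(w,[3,97]),len(P));ends.append(e);dirs.append(d);cs.append((x0,y0))
d=ends[0]-ends[1];print("sep",np.linalg.norm(d),"yaw from ends",np.degrees(np.arctan2(-d[0],d[1])),"mid",(ends[0]+ends[1])/2)
# glue, screwdriver positions roughly
print(ray("top",[[457,165],[499,122],[510,195],[203,173],[165,172],[321,283]],0.03)[:,:2].round(3))
print("stand",ray("top",[[287,187],[372,179],[284,110],[368,104]],0.04)[:,:2].round(4))
E
```

```text
L 3.498327 end [0.5506697  0.07000458] w [-0.00428104  0.00429403] 203
R 3.17788 end [ 0.56010446 -0.07923071] w [-0.00425925  0.004324  ] 180
sep 0.1495332293229745 yaw from ends 3.6174629460811465 mid [ 0.55538708 -0.00461306]
[[ 0.646 -0.302]
 [ 0.746 -0.405]
 [ 0.572 -0.42 ]
 [ 0.646  0.297]
 [ 0.651  0.388]
 [ 0.38   0.023]]
stand [[ 0.6041  0.0963]
 [ 0.6171 -0.1018]
 [ 0.789   0.1004]
 [ 0.7967 -0.0983]]
```

```bash
cat >> h.py <<'E'
from scipy.spatial.transform import Rotation as Ro
def down(yawdeg):
    a=np.radians(yawdeg); y=np.array([np.cos(a),np.sin(a),0]);z=np.array([0,0,-1.]);return np.c_[np.cross(y,z),y,z]
def go(P,yaw=None):
    o=manip.get_obs();R=Ro.from_quat(o["ee_rot"]).as_matrix()
    d=R.T@(np.array(P)-o["position"])*1000
    cur=np.degrees(np.arctan2(R[1,1],R[0,1]))
    rv=np.degrees(Ro.from_matrix(R.T@down(cur if yaw is None else yaw)).as_rotvec())
    print("t",o["clock"].round(2),"pos",o["position"].round(4),"yaw",cur.round(2),"tilt",R[:,2].round(4),"F",o["ft_force"].round(2),"g",round(o["grip_width"]*85.4,1))
    print(" tool delta mm",d.round(1),"rot deg",rv.round(2),"rows>=",np.linalg.norm(d)/62.5,np.linalg.norm(rv)/10.7)
E
python3 -c "
from h import *
go([.504,.0135,.2])"
```

```text
Traceback (most recent call last):
  File "h.py", line 26, in go
    print("t",o["clock"].round(2),"pos",o["position"].round(4),"yaw",cur.round(2),"tilt",R[:,2].round(4),"F",o["ft_force"].round(2),"g",round(o["grip_width"]*85.4,1))
              ^^^^^^^^^^^^^^^^
AttributeError: 'float' object has no attribute 'round'
```

```bash
sed -i 's/o\["clock"\].round(2)/round(o["clock"],2)/' h.py
python3 -c "
from h import *
go([.504,.0135,.2])"
```

```text
t 0.1 pos [0.2023 0.591  0.2306] yaw 71.11 tilt [-3.0e-04 -1.2e-03 -1.0e+00] F [ 0.57  0.17 -0.03] g 85.5
 tool delta mm [-472.4 -448.7   31.2] rot deg [-0.07  0.    0.  ] rows>= 10.436653652411291 0.006684024809418204
```

>>> step_arm:
  motion:
    - [-20, -19, 0, 0, 0, 0]
    - [-39, -37, 2, 0, 0, 0]
    - [-39, -37, 2, 0, 0, 0]
    - [-39, -37, 2, 0, 0, 0]
    - [-39, -37, 2, 0, 0, 0]
    - [-39, -37, 2, 0, 0, 0]
    - [-39, -37, 2, 0, 0, 0]
    - [-39, -37, 2, 0, 0, 0]
    - [-39, -37, 2, 0, 0, 0]
    - [-39, -37, 2, 0, 0, 0]
    - [-39, -37, 2, 0, 0, 0]
    - [-30, -28, 2, 0, 0, 0]
    - [-20, -20, 0, 0, 0, 0]
  jaw: 85
  force: 40

```text
clock: 1.72
position: [0.5018, 0.0106, 0.205]
ee_rot: [0.162, 0.987, -0.002, -0.002]
ft_force: [-0.6, 1.0, -0.2]
grip_width: 0.991
```

```bash

python3 -c "
from h import *
go([.504,.0135,.09])"
```

```text
t 1.73 pos [0.5018 0.0106 0.205 ] yaw 71.34 tilt [-0.0041 -0.0038 -1.    ] F [-0.62  1.   -0.23] g 84.6
 tool delta mm [ -1.5   4.1 114.9] rot deg [-0.28 -0.15 -0.  ] rows>= 1.840485276866503 0.030013625833828907
```

>>> step_arm:
  motion:
    - [-1, 4, 30, 0, 0, 0]
    - [0, 0, 30, 0, 0, 0]
    - [0, 0, 25, 0, 0, 0]
    - [0, 0, 20, 0, 0, 0]
    - [0, 0, 10, 0, 0, 0]
    - [0, 0, 0, 0, 0, 0]

```text
clock: 2.48
position: [0.5036, 0.0102, 0.086]
ee_rot: [0.165, 0.986, -0.003, -0.002]
ft_force: [-0.0, -1.2, 0.1]
grip_width: 0.998
```

```bash

python3 -c "
from h import *
go([.504,.0135,.088])
cv2.imwrite('pics/s1.png',cv2.resize(manip.camera('scene')[150:350,220:480],None,fx=3,fy=3))"
```

```text
t 2.48 pos [0.5036 0.0102 0.086 ] yaw 71.03 tilt [-0.0051 -0.0052 -1.    ] F [-0.   -1.24  0.11] g 85.3
 tool delta mm [ 0.7  3.3 -2.1] rot deg [-0.38 -0.18 -0.  ] rows>= 0.06275640287282831 0.038987667271682194
```

View pics/s1.png

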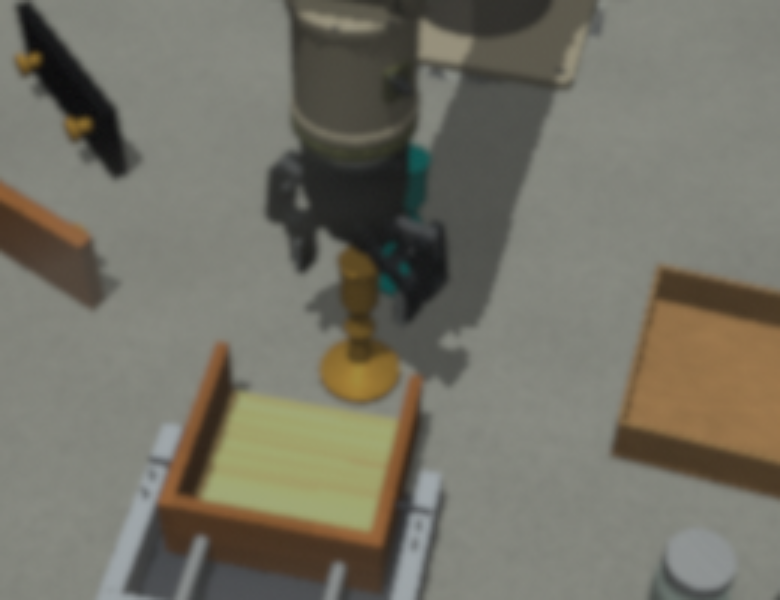

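The brass candlestick (crop pixel about (358,280)) stands between the open fingers, and the drawer is clear. I shift 3 mm along the jaw axis and close.

>>> step_arm:
  motion:
    - [0, 3, -1, 0, 0, 0]
    - [0, 0, 0, 0, 0, 0]
    - [0, 0, 0, 0, 0, 0]
    - [0, 0, 0, 0, 0, 0]
    - [0, 0, 0, 0, 0, 0]
    - [0, 0, 0, 0, 0, 0]
    - [0, 0, 0, 0, 0, 0]
    - [0, 0, 0, 0, 0, 0]
  jaw: 10
  force: 40

```text
clock: 3.52
position: [0.5062, 0.0135, 0.0894]
ee_rot: [0.165, 0.986, -0.002, -0.0]
ft_force: [0.7, -0.5, -1.2]
grip_width: 0.344
```

```bash

python3 -c "
from h import *
go([.504,.0135,.19])"
```

```text
t 3.52 pos [0.5062 0.0135 0.0894] yaw 71.03 tilt [-0.0012 -0.0039 -1.    ] F [ 0.71 -0.47 -1.25] g 29.4
 tool delta mm [   2.1   -1.2 -100.6] rot deg [-0.23  0.01  0.  ] rows>= 1.6097034720761956 0.021897034010320386
```

>>> step_arm:
  motion:
    - [0, 0, -10, 0, 0, 0]
    - [0, 0, -25, 0, 0, 0]
    - [0, 0, -30, 0, 0, 0]
    - [0, 0, -25, 0, 0, 0]
    - [0, 0, -10, 0, 0, 0]
    - [0, 0, 0, 0, 0, 0]

```text
clock: 4.28
position: [0.5049, 0.0136, 0.1931]
ee_rot: [0.165, 0.986, -0.003, -0.002]
ft_force: [0.6, -0.3, -3.5]
grip_width: 0.346
```

```bash

python3 -c "
from h import *
go([.448,.304,.19])
cv2.imwrite('pics/s2.png',cv2.resize(manip.camera('scene')[150:350,220:480],None,fx=3,fy=3))"
```

```text
t 4.28 pos [0.5049 0.0136 0.1931] yaw 71.01 tilt [-0.0041 -0.0047 -1.    ] F [ 0.55 -0.34 -3.51] g 29.6
 tool delta mm [148.3 256.1   2. ] rot deg [-0.33 -0.13 -0.  ] rows>= 4.735040236847731 0.03326176547317872
```

View pics/s2.png

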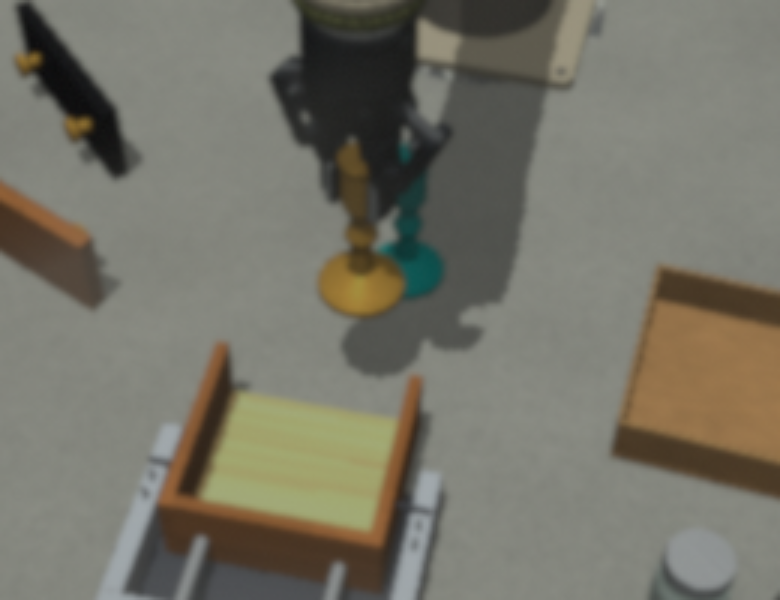

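The candlestick is held upright, about 100 mm up. The force reading of -3.5 N matches its weight. I carry it to the tray centre.

>>> step_arm:
  motion:
    - [10, 18, 0, 0, 0, 0]
    - [20, 34, 0, 0, 0, 0]
    - [25, 43, 0, 0, 0, 0]
    - [25, 43, 0, 0, 0, 0]
    - [25, 43, 0, 0, 0, 0]
    - [20, 35, 0, 0, 0, 0]
    - [14, 24, 0, 0, 0, 0]
    - [8, 14, 0, 0, 0, 0]
    - [2, 3, 0, 0, 0, 0]
    - [0, 0, 0, 0, 0, 0]

```text
clock: 5.58
position: [0.442, 0.3092, 0.1793]
ee_rot: [0.167, 0.986, -0.009, -0.008]
ft_force: [-0.2, -0.8, -3.8]
grip_width: 0.341
```

```bash

python3 -c "
from h import *
go([.448,.304,.096])"
```

```text
t 5.58 pos [0.442  0.3092 0.1793] yaw 70.75 tilt [-0.0185 -0.0155 -0.9997] F [-0.2  -0.8  -3.76] g 29.1
 tool delta mm [-8.4 -1.1 83.3] rot deg [-1.19 -0.71 -0.01] rows>= 1.3395839153177194 0.1294682988681316
```

>>> step_arm:
  motion:
    - [-4, 0, 10, -0.7, -0.4, 0]
    - [-4, -1, 22, -0.5, -0.3, 0]
    - [0, 0, 22, 0, 0, 0]
    - [0, 0, 15, 0, 0, 0]
    - [0, 0, 8, 0, 0, 0]
    - [0, 0, 0, 0, 0, 0]

```text
clock: 6.32
position: [0.4522, 0.2993, 0.0988]
ee_rot: [0.171, 0.985, 0.001, 0.002]
ft_force: [0.2, -0.9, -2.8]
grip_width: 0.345
```

```bash

python3 -c "
from h import *
go([.448,.304,.093])"
```

```text
t 6.33 pos [0.4522 0.2993 0.0988] yaw 70.28 tilt [ 0.0037  0.0013 -1.    ] F [ 0.17 -0.87 -2.83] g 29.5
 tool delta mm [5.5 3.  5.8] rot deg [ 0.14  0.17 -0.  ] rows>= 0.13690627745332287 0.020825328051544946
```

>>> step_arm:
  motion:
    - [3, 2, 2, 0, 0, 0]
    - [0, 0, 2, 0, 0, 0]
    - [0, 0, 1, 0, 0, 0]
    - [0, 0, 1, 0, 0, 0]
    - [0, 0, 0, 0, 0, 0]

```text
clock: 6.95
position: [0.4507, 0.3034, 0.0942]
ee_rot: [0.171, 0.985, 0.002, 0.003]
ft_force: [-0.4, 0.3, -2.7]
grip_width: 0.342
```

```bash

python3 -c "
from h import *
go([.448,.304,.093])
cv2.imwrite('pics/s3.png',cv2.resize(manip.camera('scene')[190:340,400:560],None,fx=4,fy=4))"
```

```text
t 6.95 pos [0.4507 0.3034 0.0942] yaw 70.32 tilt [ 0.0059  0.0034 -1.    ] F [-0.4   0.35 -2.69] g 29.2
 tool delta mm [ 2.8 -0.4  1.2] rot deg [ 0.3   0.25 -0.  ] rows>= 0.0487576119363324 0.036736536693150655
```

View pics/s3.png

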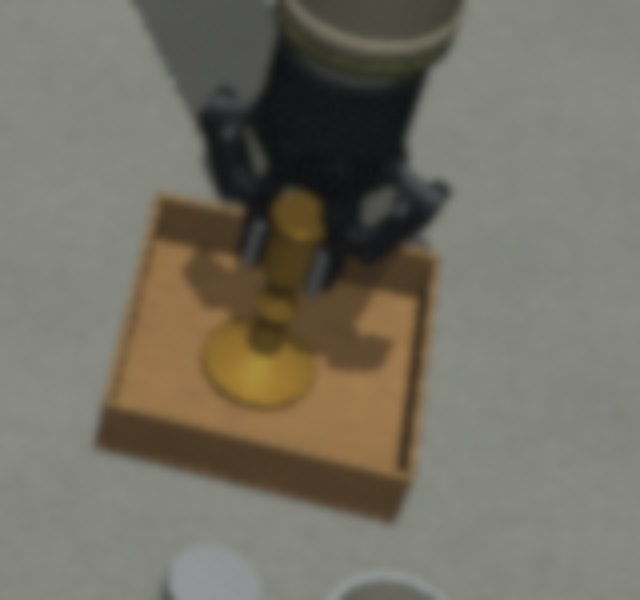

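```bash

python3 -c "
from h import *
p=proj('scene',[[.451,.3035,.004],[.451,.3035,.138]]);print((p-[400,190])*4)
w=ray('scene',np.array([[258,365]])/4+[400,190],.006);print(w)"
```

```text
[[252.15793042 367.0956767 ]
 [299.3963524  216.21752782]]
[[0.45013844 0.30644129 0.006     ]]
```

The projection of an upright candlestick at this spot matches the picture: foot (252,367) and cap (299,216). So it is upright inside the tray. I lower it the last bit gently.

>>> step_arm:
  motion:
    - [0, 0, 1, 0, 0, 0]
    - [0, 0, 1, 0, 0, 0]
    - [0, 0, 1, 0, 0, 0]
    - [0, 0, 0, 0, 0, 0]

```text
clock: 7.5
position: [0.4514, 0.3035, 0.0934]
ee_rot: [0.171, 0.985, 0.003, 0.003]
ft_force: [0.2, -0.1, -3.5]
grip_width: 0.343
```

>>> step_arm:
  motion:
    - [0, 0, 2, 0, 0, 0]
    - [0, 0, 2, 0, 0, 0]
    - [0, 0, 0, 0, 0, 0]

```text
clock: 7.88
position: [0.4525, 0.3038, 0.0935]
ee_rot: [0.172, 0.985, 0.004, 0.003]
ft_force: [0.1, 0.7, -3.0]
grip_width: 0.346
```

>>> step_arm:
  motion:
    - [-1, 0, 3, 0, 0, 0]
    - [0, 0, 3, 0, 0, 0]

```text
clock: 8.12
position: [0.4545, 0.3044, 0.0931]
ee_rot: [0.172, 0.985, 0.005, 0.004]
ft_force: [-16.3, -11.5, 44.2]
grip_width: 0.342
```

>>> step_arm:
  motion:
    - [1, 0, -1, 0, 0, 0]
    - [0, 0, 0, 0, 0, 0]

```text
clock: 8.38
position: [0.4537, 0.3049, 0.0941]
ee_rot: [0.172, 0.985, 0.006, 0.004]
ft_force: [-0.5, -0.4, -3.7]
grip_width: 0.343
```

>>> step_arm:
  motion:
    - [0, 0, 0, 0, 0, 0]
    - [0, 0, 0, 0, 0, 0]
    - [0, 0, 0, 0, 0, 0]
    - [0, 0, 0, 0, 0, 0]
    - [0, 0, 0, 0, 0, 0]
    - [0, 0, 0, 0, 0, 0]
  jaw: 85

```text
clock: 9.12
position: [0.454, 0.3051, 0.0935]
ee_rot: [0.172, 0.985, 0.006, 0.004]
ft_force: [0.2, 0.4, 1.2]
grip_width: 0.998
```

```bash

python3 -c "
from h import *
go([.451,.304,.26])
cv2.imwrite('pics/s4.png',cv2.resize(manip.camera('scene')[190:340,400:560],None,fx=4,fy=4))"
```

```text
t 9.12 pos [0.454  0.3051 0.0935] yaw 70.24 tilt [ 0.01    0.01   -0.9999] F [0.22 0.4  1.18] g 85.2
 tool delta mm [ 1.500e+00  1.000e-01 -1.665e+02] rot deg [ 0.73  0.34 -0.  ] rows>= 2.664625102600746 0.07556164693902671
```

View pics/s4.png

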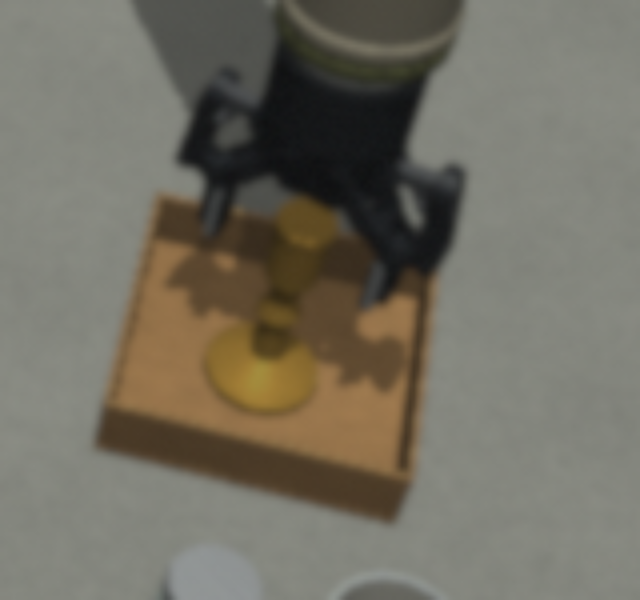

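The candlestick stands free and upright in the tray, with its foot at crop (262,368) and the fingers open. I lift straight up.

>>> step_arm:
  motion:
    - [0, 0, -15, 0, 0, 0]
    - [0, 0, -40, 0, 0, 0]
    - [0, 0, -50, 0.5, 0.3, 0]
    - [0, 0, -40, 0, 0, 0]
    - [0, 0, -10, 0, 0, 0]

```text
clock: 9.8
position: [0.4526, 0.3032, 0.257]
ee_rot: [0.172, 0.985, 0.002, 0.001]
ft_force: [-0.0, -0.2, -0.8]
grip_width: 0.993
```

```bash

python3 -c "
from h import *
go([.461,-.306,.23],-21.4)"
```

```text
t 9.8 pos [0.4526 0.3032 0.257 ] yaw 70.2 tilt [ 0.0027  0.0038 -1.    ] F [-0.03 -0.25 -0.83] g 84.8
 tool delta mm [-214.3 -570.5   24.7] rot deg [ 0.26 -0.15 91.6 ] rows>= 9.75813927685046 8.560610467489166
```

>>> step_arm:
  motion:
    - [-10, -25, 0, 0, 0, 0]
    - [-20, -53, 0, 0, 0, 0]
    - [-20, -53, 0, 0, 0, 0]
    - [-20, -53, 0, 0, 0, 0]
    - [-20, -53, 0, 0, 0, 0]
    - [-20, -53, 0, 0, 0, 0]
    - [-20, -53, 0, 0, 0, 0]
    - [-20, -53, 0, 0, 0, 0]
    - [-20, -53, 0, 0, 0, 0]
    - [-20, -53, 0, 0, 0, 0]
    - [-14, -40, 0, 0, 0, 0]
    - [-8, -20, 0, 0, 0, 0]

```text
clock: 11.3
position: [0.4478, -0.3256, 0.2481]
ee_rot: [0.175, 0.985, 0.003, -0.003]
ft_force: [1.0, 1.0, 0.1]
grip_width: 0.993
```

>>> step_arm:
  motion:
    - [0, 0, 0, 0, 0, 10]
    - [0, 0, 0, 0, 0, 10]
    - [0, 0, 0, 0, 0, 10]
    - [0, 0, 0, 0, 0, 10]
    - [0, 0, 0, 0, 0, 10]
    - [0, 0, 0, 0, 0, 10]
    - [0, 0, 0, 0, 0, 10]
    - [0, 0, 0, 0, 0, 10]
    - [0, 0, 0, 0, 0, 10]

```text
clock: 12.42
position: [0.4314, -0.3329, 0.2417]
ee_rot: [0.839, 0.544, -0.002, -0.012]
ft_force: [0.5, 0.3, 1.2]
grip_width: 0.993
```

```bash

python3 -c "
from h import *
go([.461,-.306,.17],-21.4)
cv2.imwrite('pics/t5.png',cv2.resize(manip.camera('top')[80:380,120:560],None,fx=1.8,fy=1.8))"
```

```text
t 12.43 pos [ 0.4314 -0.3329  0.2417] yaw -24.12 tilt [-0.0157  0.0174 -0.9997] F [0.45 0.35 1.16] g 84.8
 tool delta mm [35.9 17.5 71.6] rot deg [-1.22 -0.57 -2.72] rows>= 1.3125487042196708 0.28390823816871724
```

View pics/t5.png

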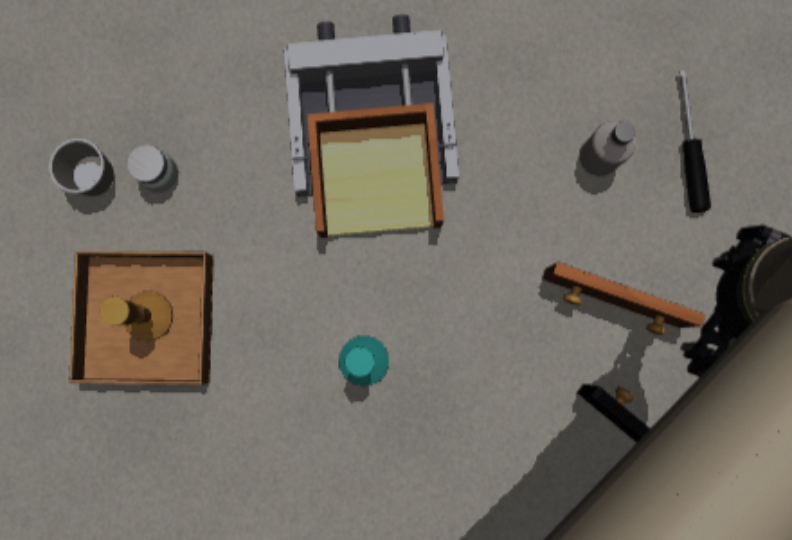

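>>> step_arm:
  motion:
    - [10, 5, 10, -1.2, -0.5, -2.7]
    - [14, 7, 20, 0, 0, 0]
    - [9, 4, 20, 0, 0, 0]
    - [3, 1, 15, 0, 0, 0]
    - [0, 0, 0, 0, 0, 0]
  jaw: 60

```text
clock: 13.1
position: [0.4584, -0.3051, 0.1704]
ee_rot: [0.828, 0.561, -0.001, -0.003]
ft_force: [-0.9, -0.7, 0.5]
grip_width: 0.702
```

```bash

python3 -c "
from h import *
go([.461,-.306,.10],-21.4)
cv2.imwrite('pics/s6.png',cv2.resize(manip.camera('scene')[120:270,160:300],None,fx=4,fy=4))"
```

```text
t 13.1 pos [ 0.4584 -0.3051  0.1704] yaw -21.73 tilt [-0.0044  0.0042 -1.    ] F [-0.86 -0.71  0.47] g 60.0
 tool delta mm [ 0.   3.2 70.4] rot deg [-0.32 -0.13 -0.33] rows>= 1.1272522041274278 0.04469994517100393
```

View pics/s6.png

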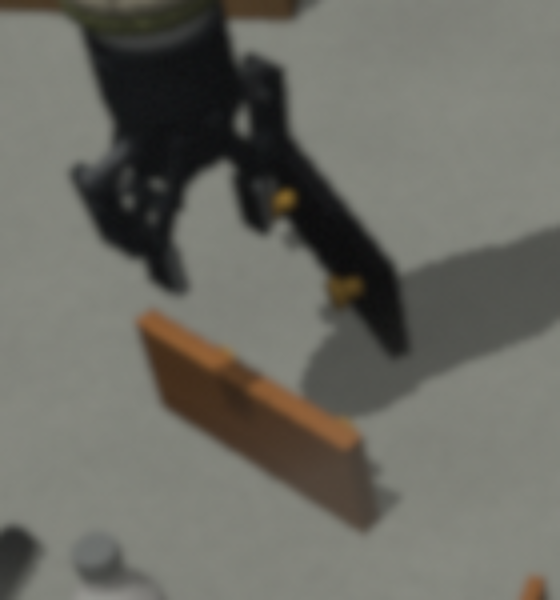

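The open gripper (60 mm) hangs over the brown panel, with the panel's top edge running from (150,320) to (350,440) in the crop. I descend in two stages.

>>> step_arm:
  motion:
    - [0, 3, 15, -0.3, 0, 0.3]
    - [0, 0, 25, 0, 0, 0]
    - [0, 0, 20, 0, 0, 0]
    - [0, 0, 5, 0, 0, 0]
    - [0, 0, 0, 0, 0, 0]

```text
clock: 13.78
position: [0.4619, -0.3085, 0.1039]
ee_rot: [0.83, 0.558, 0.002, 0.001]
ft_force: [-0.5, 0.2, 0.4]
grip_width: 0.705
```

```bash

python3 -c "
from h import *
go([.461,-.306,.03],-21.4)
cv2.imwrite('pics/s7.png',cv2.resize(manip.camera('scene')[120:270,160:300],None,fx=4,fy=4))"
```

```text
t 13.78 pos [ 0.4619 -0.3085  0.1039] yaw -22.19 tilt [ 4.3e-03  1.0e-04 -1.0e+00] F [-0.48  0.17  0.43] g 60.2
 tool delta mm [ 1.8 -2.1 73.9] rot deg [ 0.23 -0.1  -0.79] rows>= 1.1832251329335053 0.07696248551495916
```

View pics/s7.png

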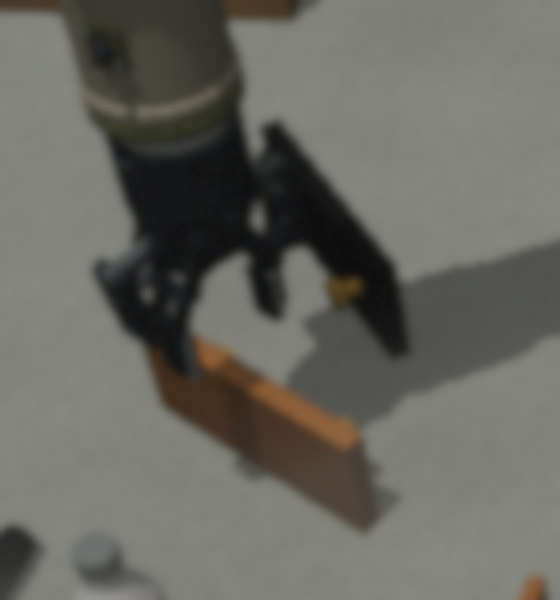

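The fingers straddle the panel, and the black panel is clear. I descend to TCP z 0.03 and close.

>>> step_arm:
  motion:
    - [2, -1, 15, 0.2, 0, -0.7]
    - [0, -1, 25, 0, 0, 0]
    - [0, 0, 20, 0, 0, 0]
    - [0, 0, 11, 0, 0, 0]
    - [0, 0, 0, 0, 0, 0]

```text
clock: 14.45
position: [0.4624, -0.3055, 0.0303]
ee_rot: [0.826, 0.564, 0.002, 0.0]
ft_force: [0.6, 0.1, -0.0]
grip_width: 0.703
```

```bash

python3 -c "
from h import *
go([.461,-.306,.03],-21.4)"
```

```text
t 14.45 pos [ 0.4624 -0.3055  0.0303] yaw -21.31 tilt [ 0.0033  0.0011 -1.    ] F [ 0.63  0.09 -0.  ] g 60.0
 tool delta mm [-0.9 -1.1  0.3] rot deg [ 0.15 -0.12  0.09] rows>= 0.02359505094009994 0.020232662554583232
```

>>> step_arm:
  motion:
    - [0, -1, 0, 0, 0, 0]
    - [0, 0, 0, 0, 0, 0]
    - [0, 0, 0, 0, 0, 0]
    - [0, 0, 0, 0, 0, 0]
    - [0, 0, 0, 0, 0, 0]
    - [0, 0, 0, 0, 0, 0]
    - [0, 0, 0, 0, 0, 0]
  jaw: 5
  force: 60

```text
clock: 15.32
position: [0.4621, -0.3054, 0.0316]
ee_rot: [0.826, 0.564, 0.002, 0.001]
ft_force: [-0.8, 0.0, -2.7]
grip_width: 0.184
```

```bash

python3 -c "
from h import *
go([.461,-.306,.06],-21.4)
cv2.imwrite('pics/s8.png',cv2.resize(manip.camera('scene')[120:270,160:300],None,fx=4,fy=4))"
```

```text
t 15.32 pos [ 0.4621 -0.3054  0.0316] yaw -21.29 tilt [ 5.2e-03  5.0e-04 -1.0e+00] F [-0.8   0.   -2.67] g 15.7
 tool delta mm [ -0.9  -0.7 -28.4] rot deg [ 0.27 -0.13  0.11] rows>= 0.4541097228400442 0.029497021861543404
```

View pics/s8.png

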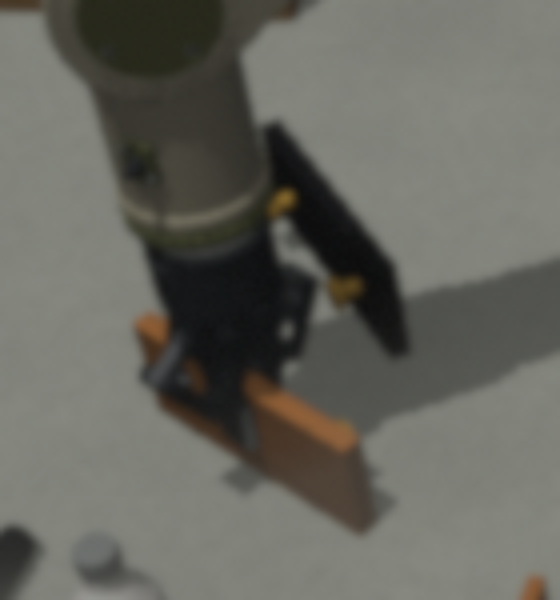

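The panel is held (15.7 mm), with the black panel untouched. I lift, turn it square, and check.

>>> step_arm:
  motion:
    - [0, 0, -10, 0.3, 0, 0]
    - [0, 0, -20, 0, 0, 0]
    - [0, 0, -15, 0, 0, 0]
    - [0, 0, -3, 0, 0, -5]
    - [0, 0, 0, 0, 0, -8]
    - [0, 0, 0, 0, 0, -7]
    - [0, 0, 0, 0, 0, -4]
    - [0, 0, 0, 0, 0, 0]

```text
clock: 16.38
position: [0.4636, -0.3071, 0.0893]
ee_rot: [0.686, 0.728, 0.002, 0.002]
ft_force: [0.4, -0.7, -2.1]
grip_width: 0.18
```

```bash

python3 -c "
from h import *
go([.5554-.048*.998,-.0046-.048*.059,.08],3.4)"
```

```text
t 16.38 pos [ 0.4636 -0.3071  0.0893] yaw 3.38 tilt [ 5.9e-03  3.0e-04 -1.0e+00] F [ 0.4  -0.72 -2.09] g 15.4
 tool delta mm [296.5  61.4   9.7] rot deg [ 0.34  0.   -0.02] rows>= 4.847547841684102 0.031439056912205526
```

>>> step_arm:
  motion:
    - [15, 3, 0, 0, 0, 0]
    - [30, 5, 0, 0, 0, 0]
    - [40, 7, 0, 0, 0, 0]
    - [45, 8, 0, 0, 0, 0]
    - [45, 8, 0, 0, 0, 0]
    - [45, 8, 0, 0, 0, 0]
    - [35, 8, 0, 0, 0, 0]
    - [20, 4, 0, 0, 0, 0]
    - [8, 2, 0, 0, 0, 0]
    - [0, 0, 0, 0, 0, 0]

```text
clock: 17.62
position: [0.5046, -0.0153, 0.0949]
ee_rot: [0.694, 0.72, 0.004, 0.004]
ft_force: [0.1, -0.3, -2.1]
grip_width: 0.177
```

```bash

python3 -c "
from h import *
go([.5554-.048*.998,-.0046-.048*.059,.06],3.4)
cv2.imwrite('pics/s9.png',cv2.resize(manip.camera('scene')[130:370,200:420],None,fx=2.5,fy=2.5))
cv2.imwrite('pics/t9r.png',manip.camera('top'))
t=cv2.imread('pics/t9r.png');cv2.imwrite('pics/t9.png',cv2.resize(t[90:340,240:420],None,fx=2.4,fy=2.4))"
```

```text
t 17.62 pos [ 0.5046 -0.0153  0.0949] yaw 2.07 tilt [ 1.160e-02  4.000e-04 -9.999e-01] F [ 0.06 -0.27 -2.11] g 15.1
 tool delta mm [ 7.7  2.7 35. ] rot deg [ 0.66  0.01 -1.33] rows>= 0.5747555859850566 0.138827060514259
```

View pics/s9.png

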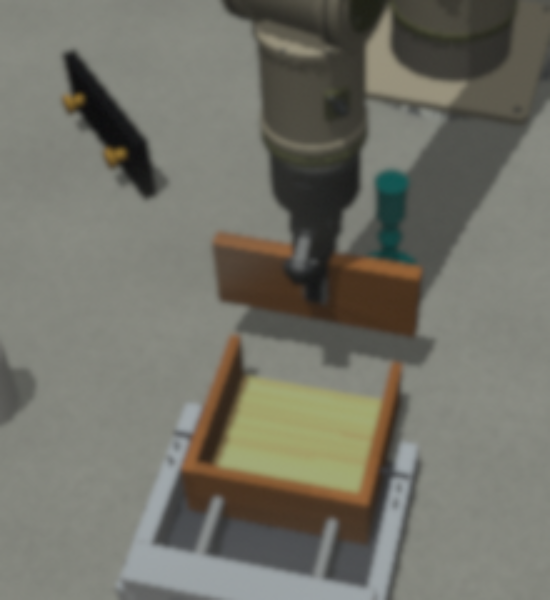

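View pics/t9.png

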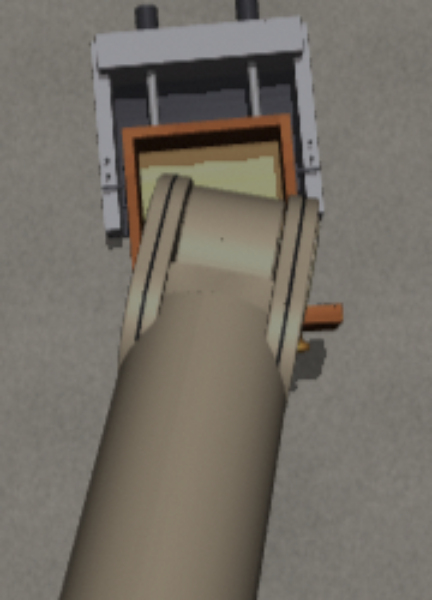

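>>> step_arm:
  motion:
    - [3, 1, 10, 0.6, 0, -1.3]
    - [4, 1, 20, 0, 0, 0]
    - [0, 0, 15, 0, 0, 0]
    - [0, 0, 10, 0, 0, 0]
    - [0, 0, 3, 0, 0, 0]
    - [0, 0, 0, 0, 0, 0]

```text
clock: 18.48
position: [0.506, -0.0123, 0.0334]
ee_rot: [0.687, 0.726, -0.001, -0.0]
ft_force: [0.5, 0.1, -2.2]
grip_width: 0.182
```

```bash

python3 -c "
from h import *
go([.5554-.048*.998-.00006,-.0046-.048*.059+.001,.0366],3.4)
s=manip.camera('scene');cv2.imwrite('pics/s10r.png',s)
cv2.imwrite('pics/s10.png',cv2.resize(s[190:340,260:400],None,fx=4,fy=4,interpolation=cv2.INTER_CUBIC))"
```

```text
t 18.48 pos [ 0.506  -0.0123  0.0334] yaw 3.18 tilt [-0.0011 -0.001  -1.    ] F [ 0.52  0.13 -2.17] g 15.5
 tool delta mm [ 5.8  1.7 -3.2] rot deg [-0.06  0.05 -0.22] rows>= 0.10932661070932682 0.022089874474999084
```

View pics/s10.png

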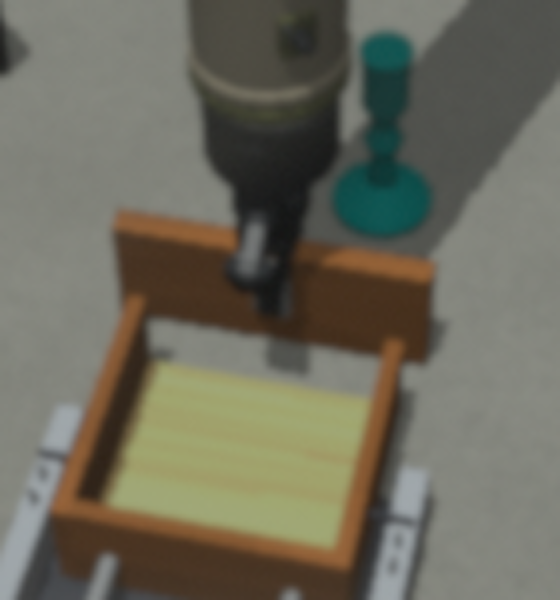

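```bash

python3 -c "
from h import *
O=np.array([.5554,-.0046]);dx=np.array([.9982,.0593]);dy=np.array([-.0593,.9982])
f=lambda px,z:[(lambda w:(round((w-O)@dx*1e3,1),round((w-O)@dy*1e3,1)))(w[:2]) for w in ray('scene',np.array(px)/4.+[260,190],z)]
print('panel top corners backL,frontL,backR,frontR',f([[117,212],[119,232],[434,263],[431,282]],.0818))
print('drawer wall end tops L(outer,inner),R(inner,outer)',f([[126,297],[145,300],[386,341],[404,345]],.072))
# expected pixels
P=lambda a,b,z:((proj('scene',np.r_[O+a*dx+b*dy,z])-[260,190])*4).round()
print(P(0,-.08,.072),P(0,.08,.072))
"
```

```text
panel top corners backL,frontL,backR,frontR [(np.float64(-51.3), np.float64(-98.8)), (np.float64(-36.5), np.float64(-93.2)), (np.float64(-52.1), np.float64(89.2)), (np.float64(-37.8), np.float64(90.0))]
drawer wall end tops L(outer,inner),R(inner,outer) [(np.float64(2.0), np.float64(-78.6)), (np.float64(1.9), np.float64(-67.4)), (np.float64(1.6), np.float64(72.1)), (np.float64(2.2), np.float64(82.4))]
[[125. 294.]] [[401. 341.]]
```

The scene view shows the panel square to the drawer (under 1°), about 5 mm off to the right (-y) and with a gap of about 40 mm. I correct the offset and approach.

>>> step_arm:
  motion:
    - [3, 0, -2, 0, 0, -0.2]
    - [3, 5, 0, 0, 0, 0]
    - [0, 8, 0, 0, 0, 0]
    - [0, 8, 0, 0, 0, 0]
    - [0, 5, 0, 0, 0, 0]
    - [0, 0, 0, 0, 0, 0]

```text
clock: 19.27
position: [0.535, -0.0035, 0.0369]
ee_rot: [0.685, 0.728, 0.001, 0.001]
ft_force: [0.1, -0.0, -2.0]
grip_width: 0.179
```

```bash

python3 -c "
from h import *
go([.5554-.008*.998-.00006,-.0046-.008*.059+.001,.0366],3.4)
"
```

```text
t 19.27 pos [ 0.535  -0.0035  0.0369] yaw 3.47 tilt [ 1.7e-03 -1.0e-04 -1.0e+00] F [ 0.14 -0.04 -1.99] g 15.3
 tool delta mm [-1.3 12.3  0.3] rot deg [0.1  0.01 0.07] rows>= 0.19843702002119515 0.010951540737858648
```

>>> step_arm:
  motion:
    - [-1, 4, 0, 0, 0, 0]
    - [0, 4, 0, 0, 0, 0]
    - [0, 3, 0, 0, 0, 0]
    - [0, 0, 0, 0, 0, 0]

```text
clock: 19.77
position: [0.546, -0.0041, 0.0366]
ee_rot: [0.686, 0.728, 0.0, 0.0]
ft_force: [-1.0, 0.5, -2.2]
grip_width: 0.18
```

```bash

python3 -c "
from h import *
go([.5554-.008*.998-.00006,-.0046-.008*.059+.001,.0366],3.4)
s=manip.camera('scene');cv2.imwrite('pics/s11r.png',s)
cv2.imwrite('pics/s11.png',cv2.resize(s[190:340,260:400],None,fx=4,fy=4,interpolation=cv2.INTER_CUBIC))"
```

```text
t 19.77 pos [ 0.546  -0.0041  0.0366] yaw 3.43 tilt [ 4.e-04 -1.e-04 -1.e+00] F [-0.96  0.52 -2.2 ] g 15.4
 tool delta mm [-0.   1.3 -0. ] rot deg [0.02 0.   0.03] rows>= 0.020958726027481472 0.0033842649353804438
```

View pics/s11.png

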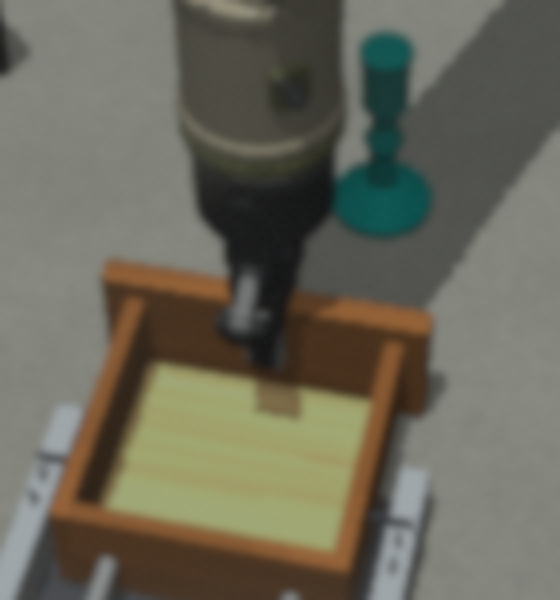

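```bash

python3 -c "
import cv2
s=cv2.imread('pics/s11r.png');cv2.imwrite('pics/s11b.png',cv2.hconcat([cv2.resize(s[250:310,278:313],None,fx=10,fy=10,interpolation=cv2.INTER_CUBIC),cv2.resize(s[255:315,345:380],None,fx=10,fy=10,interpolation=cv2.INTER_CUBIC)]))"
```

```text
(no output)
```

View pics/s11b.png

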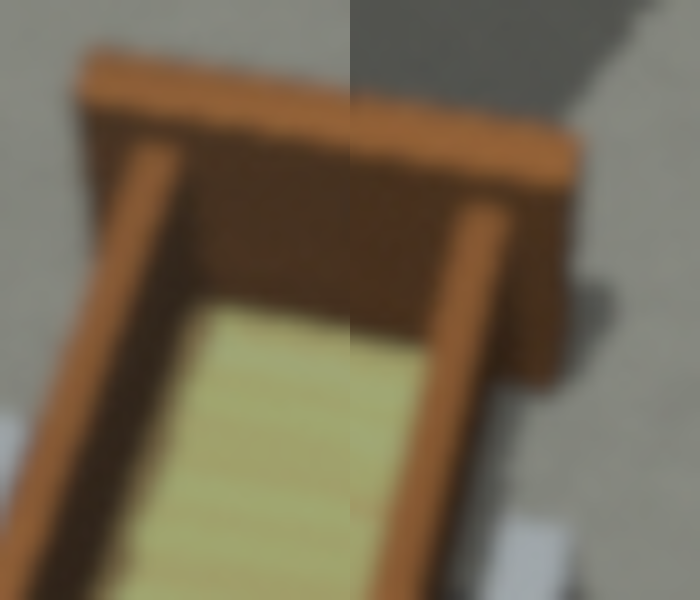

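```bash

python3 -c "
from h import *
O=np.array([.5554,-.0046]);dx=np.array([.9982,.0593]);dy=np.array([-.0593,.9982])
for px,z in (((286,260.8),.085),((367.2,274),.085),((291,265),.072),((361.2,276),.072)):
  w=ray('scene',px,z)[0,:2]-O;print((w@dx*1e3).round(1),(w@dy*1e3).round(1))"
```

```text
5.1 -89.6
3.2 96.0
4.4 -79.1
1.4 82.7
```

The panel overhangs both sides evenly (offset about 1.4 mm) and is nearly touching the wall ends. I press gently in steps.

>>> step_arm:
  motion:
    - [0, 3, 0, 0, 0, 0]
    - [0, 3, 0, 0, 0, 0]
    - [0, 3, 0, 0, 0, 0]
    - [0, 0, 0, 0, 0, 0]
  force: 80

```text
clock: 20.32
position: [0.5537, -0.0038, 0.0361]
ee_rot: [0.686, 0.728, -0.001, -0.001]
ft_force: [-4.9, 0.6, 0.2]
grip_width: 0.18
```

>>> step_arm:
  motion:
    - [0, 3, 0, 0, 0, 0]
    - [0, 3, 0, 0, 0, 0]
    - [0, 3, 0, 0, 0, 0]
    - [0, 0, 0, 0, 0, 0]

```text
clock: 20.82
position: [0.5595, -0.0035, 0.0351]
ee_rot: [0.686, 0.728, -0.003, -0.004]
ft_force: [-6.7, 0.5, 1.7]
grip_width: 0.175
```

```bash

python3 -c "
from h import *
go([.5554+.012*.998-.00006,-.0046+.012*.059+.001,.0366],3.4)
s=manip.camera('scene');cv2.imwrite('pics/s12r.png',s)
cv2.imwrite('pics/s12.png',cv2.resize(s[230:380,240:400],None,fx=4,fy=4,interpolation=cv2.INTER_CUBIC))"
```

```text
t 20.82 pos [ 0.5595 -0.0035  0.0351] yaw 3.38 tilt [-1.080e-02  9.000e-04 -9.999e-01] F [-6.7   0.48  1.72] g 14.9
 tool delta mm [ 0.2  7.8 -1.6] rot deg [-0.62 -0.09 -0.02] rows>= 0.12797461007954775 0.05821670109026179
```

View pics/s12.png

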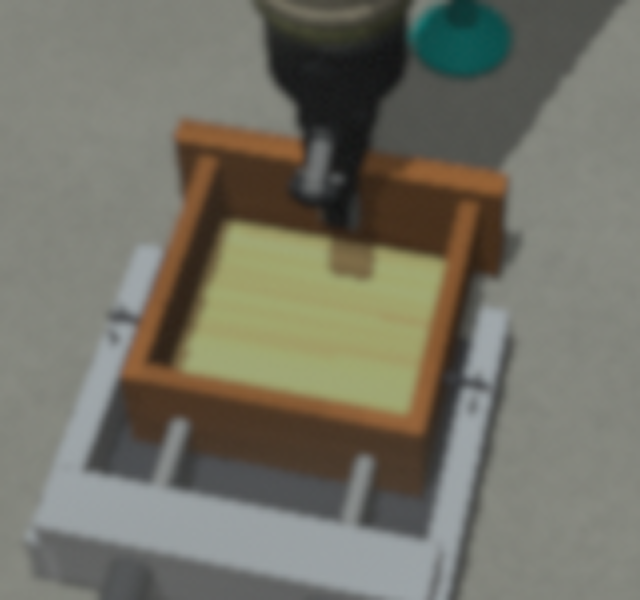

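The pointers now sit by the first pins at about 13 mm, with -6.7 N, which agrees. About 7 mm more to go.

>>> step_arm:
  motion:
    - [0, 3, 0, -0.4, 0, 0]
    - [0, 3, 0, -0.2, 0, 0]
    - [0, 3, 0, 0, 0, 0]
    - [0, 0, 0, 0, 0, 0]
    - [0, 0, 0, 0, 0, 0]

```text
clock: 21.5
position: [0.5619, -0.0035, 0.0331]
ee_rot: [0.686, 0.727, -0.004, -0.006]
ft_force: [-8.5, -0.6, 1.8]
grip_width: 0.174
```

```bash

python3 -c "
from h import *
go([.5554+.012*.998-.00006,-.0046+.012*.059+.001,.0366],3.4)
s=manip.camera('scene');cv2.imwrite('pics/s13r.png',s)
cv2.imwrite('pics/s13.png',cv2.resize(s[230:380,240:400],None,fx=4,fy=4,interpolation=cv2.INTER_CUBIC))"
```

```text
t 21.5 pos [ 0.5619 -0.0035  0.0331] yaw 3.35 tilt [-0.0145  0.0028 -0.9999] F [-8.51 -0.6   1.79] g 14.9
 tool delta mm [ 0.3  5.4 -3.5] rot deg [-0.82 -0.21 -0.06] rows>= 0.10349233482288679 0.07898915962809594
```

View pics/s13.png

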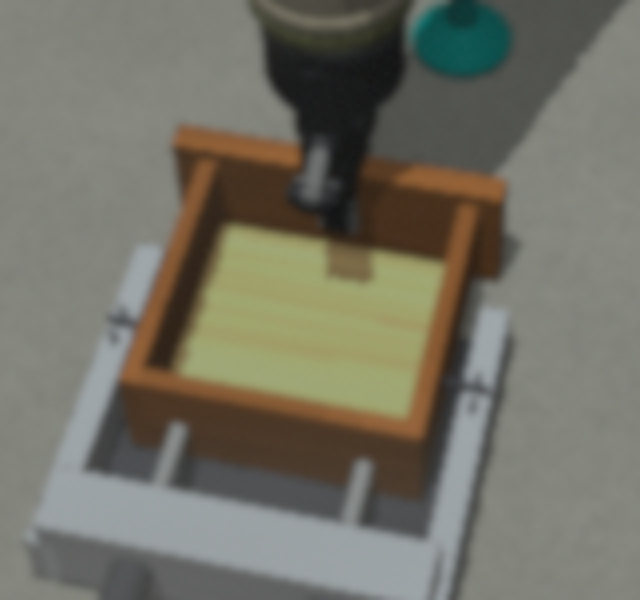

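>>> step_arm:
  motion:
    - [0, 4, -2, -1, 0, 0]
    - [0, 5, -1, -0.5, 0, 0]
    - [0, 5, -1, -0.5, 0, 0]
    - [0, 2, 0, 0, 0, 0]

```text
clock: 22.05
position: [0.5682, -0.0032, 0.0329]
ee_rot: [0.686, 0.727, 0.002, -0.002]
ft_force: [-11.5, -0.0, 4.1]
grip_width: 0.175
```

```bash

python3 -c "
from h import *
go([.5554+.012*.998-.00006,-.0046+.012*.059+.001,.0366],3.4)
s=manip.camera('scene');cv2.imwrite('pics/s14r.png',s)
cv2.imwrite('pics/s14.png',cv2.resize(s[230:380,240:400],None,fx=4,fy=4,interpolation=cv2.INTER_CUBIC));go([.5554+.012*.998-.00006,-.0046+.012*.059+.001,.0366],3.4)
"
```

```text
t 22.05 pos [ 0.5682 -0.0032  0.0329] yaw 3.33 tilt [ 1.0e-04  5.3e-03 -1.0e+00] F [-11.53  -0.04   4.12] g 15.0
 tool delta mm [ 0.4 -0.8 -3.7] rot deg [ 0.02 -0.3  -0.07] rows>= 0.06035830049231686 0.02891777393828353
t 22.1 pos [ 0.5682 -0.0032  0.0329] yaw 3.33 tilt [-2.0e-04  5.2e-03 -1.0e+00] F [-11.75  -0.87   2.29] g 14.9
 tool delta mm [ 0.4 -0.8 -3.7] rot deg [ 0.01 -0.3  -0.07] rows>= 0.06155906322661004 0.02857922029569548
```

View pics/s14.png

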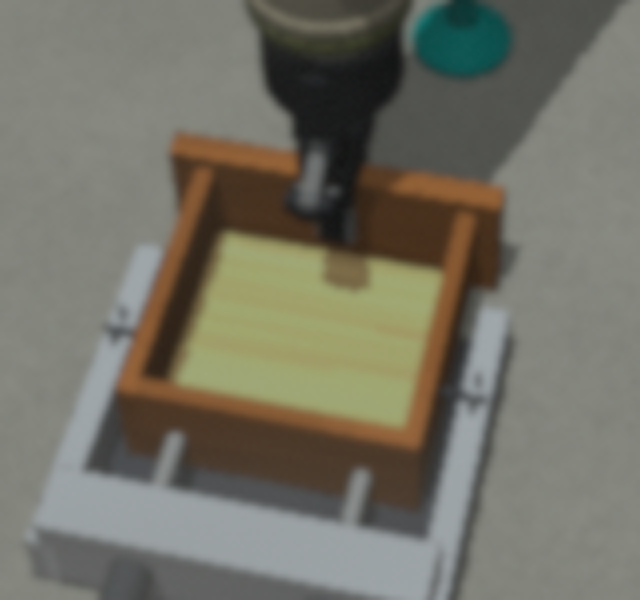

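The pointers now sit between the pins, with about 11.5 N of force and the tool vertical. I hold for over a second for step 2, then look again.

>>> step_arm:
  motion:
    - [0, -0.5, 0, 0, 0, 0]
    - [0, 0, 0, 0, 0, 0]
    - [0, 0, 0, 0, 0, 0]
    - [0, 0, 0, 0, 0, 0]
    - [0, 0, 0, 0, 0, 0]
    - [0, 0, 0, 0, 0, 0]

```text
clock: 22.85
position: [0.5621, -0.0036, 0.0319]
ee_rot: [0.686, 0.727, -0.002, -0.007]
ft_force: [-7.3, 0.5, 3.4]
grip_width: 0.178
```

```bash

python3 -c "
from h import *
go([.5554+.012*.998-.00006,-.0046+.012*.059+.001,.0366],3.4)
s=manip.camera('scene');t=manip.camera('top')
f=lambda r,k:cv2.resize(r,None,fx=k,fy=k,interpolation=cv2.INTER_CUBIC)
cv2.imwrite('pics/s15.png',cv2.hconcat([f(s[255:315,270:310],10),f(s[255:315,345:385],10)]))
cv2.imwrite('pics/t15.png',f(t[90:340,150:420],2.2))"
```

```text
t 22.85 pos [ 0.5621 -0.0036  0.0319] yaw 3.34 tilt [-0.012   0.0066 -0.9999] F [-7.26  0.52  3.44] g 15.2
 tool delta mm [ 0.5  5.2 -4.7] rot deg [-0.67 -0.42 -0.06] rows>= 0.11290523706370971 0.07364374628354728
```

View pics/s15.png

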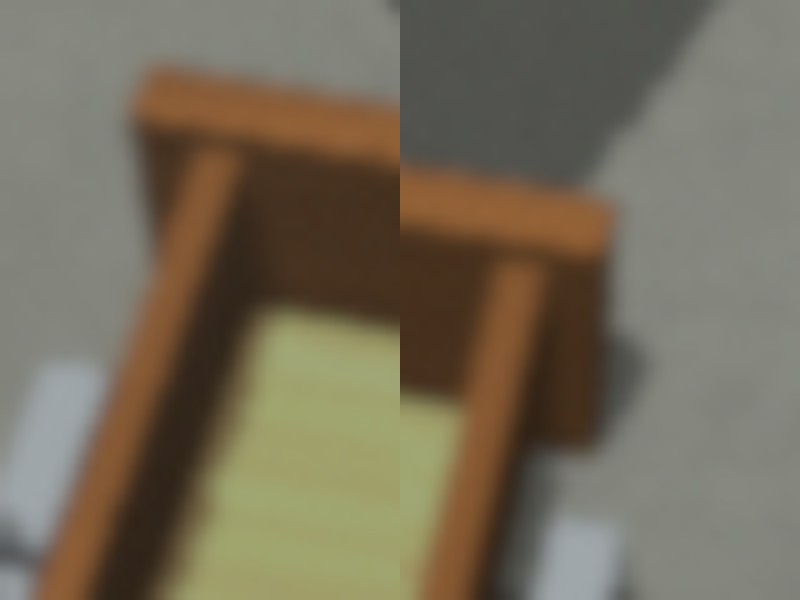

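View pics/t15.png

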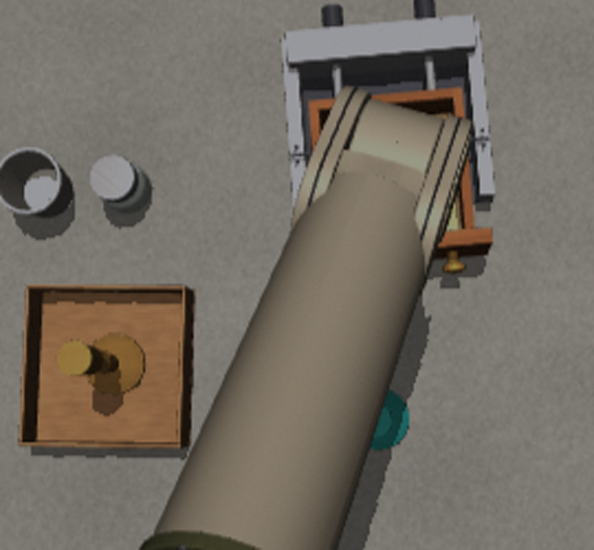

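Each zero row re-aims at the sagged pose, so the push relaxed to 7.3 N. The panel is square on the wall ends, the candlestick stands in the tray, and the bystanders are unmoved. I press again, with a small feed each row to hold the push.

>>> step_arm:
  motion:
    - [0, 4, -3, -1, 0, 0]
    - [0, 5, -2, -0.5, -0.2, 0]
    - [0, 4, -2, -0.3, 0, 0]
    - [0, 1.5, -0.5, -0.2, 0, 0]
    - [0, 1.5, -0.5, -0.2, 0, 0]

```text
clock: 23.58
position: [0.5652, -0.0035, 0.0335]
ee_rot: [0.686, 0.727, 0.002, -0.002]
ft_force: [-9.4, 0.5, 2.8]
grip_width: 0.178
```

```bash

python3 -c "
from h import *
go([.5554+.012*.998-.00006,-.0046+.012*.059+.001,.0366],3.4)
"
```

```text
t 23.57 pos [ 0.5652 -0.0035  0.0335] yaw 3.31 tilt [-1.0e-04  5.1e-03 -1.0e+00] F [-9.4   0.47  2.79] g 15.2
 tool delta mm [ 0.5  2.1 -3.1] rot deg [ 0.01 -0.29 -0.09] rows>= 0.06032533031760144 0.028558000390457135
```

>>> step_arm:
  motion:
    - [0, 2.5, -0.5, -0.2, 0, 0]
    - [0, 2, -0.5, -0.2, 0, 0]
    - [0, 2, -0.5, -0.2, 0, 0]
    - [0, 2, -0.5, -0.2, 0, 0]
    - [0, 2, -0.5, -0.2, 0, 0]
    - [0, 2, -0.5, -0.2, 0, 0]
    - [0, 2, -0.5, -0.2, 0, 0]
    - [0, 2, -0.5, -0.2, 0, 0]
    - [0, 2, -0.5, -0.2, 0, 0]
    - [0, 2, -0.5, -0.2, 0, 0]

```text
clock: 24.82
position: [0.567, -0.0034, 0.0327]
ee_rot: [0.686, 0.727, 0.002, -0.005]
ft_force: [-10.5, 0.1, 2.9]
grip_width: 0.173
```

```bash

python3 -c "
from h import *
T=[.5554+.012*.998-.00006,-.0046+.012*.059+.001,.0366]
go(T,3.4)
for i in range(12): s=manip.camera('scene')
go(T,3.4)
for i in range(12): s=manip.camera('scene')
go(T,3.4)
f=lambda r,k:cv2.resize(r,None,fx=k,fy=k,interpolation=cv2.INTER_CUBIC)
cv2.imwrite('pics/s16.png',f(s[210:380,240:540],2.6))
"
```

```text
t 24.82 pos [ 0.567  -0.0034  0.0327] yaw 3.31 tilt [-0.005   0.01   -0.9999] F [-10.48   0.1    2.91] g 14.8
 tool delta mm [ 0.5  0.3 -3.9] rot deg [-0.25 -0.59 -0.09] rows>= 0.06320883655791507 0.06035262758762085
t 25.43 pos [ 0.567  -0.0034  0.0327] yaw 3.31 tilt [-0.0049  0.0099 -0.9999] F [-12.42   0.23   3.08] g 15.2
 tool delta mm [ 0.5  0.3 -3.9] rot deg [-0.25 -0.58 -0.09] rows>= 0.06312919205947269 0.059777835021344976
t 26.02 pos [ 0.567  -0.0034  0.0327] yaw 3.31 tilt [-0.005   0.0099 -0.9999] F [-11.41  -0.36   3.9 ] g 14.8
 tool delta mm [ 0.5  0.3 -3.9] rot deg [-0.25 -0.58 -0.09] rows>= 0.0635204338449103 0.0599259674475755
```

View pics/s16.png

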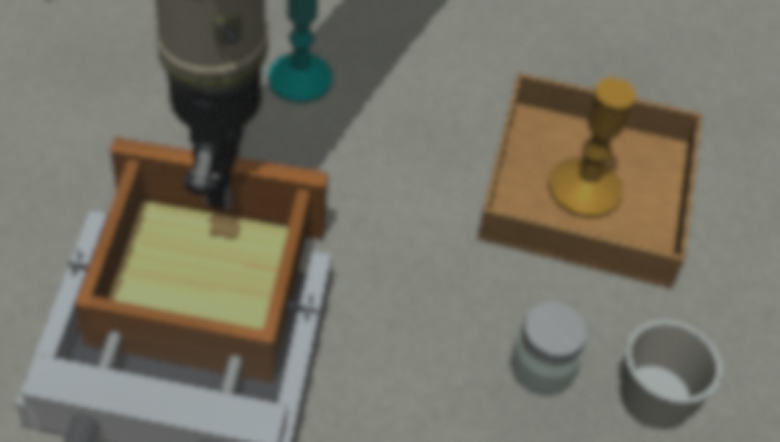

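The push is steady at 10.5 to 12.4 N over 1.2 s with the pose still. The pointers are between the pins at (77,265) and (308,308), the candlestick stands in the tray at (588,185), and the bystanders are in place. I hand in.

```bash
python3 -c "
from h import *
print(manip.hand_in());o=manip.get_obs();print(o['clock'],o['ft_force'],o['position'])"
```

```text
the job is handed in; nothing more can be done
None
the job is handed in; nothing more can be done
```

I stood the brass candlestick upright in the tray and let it go. I then pinched the brown front between its knobs, squared it over the drawer's open end, and pressed it in. The job was handed in at about 26 s with the arm still pressing; no verdict is reported.

**Last checks:**
- **Push:** the wrist force along the press direction read 10.5 to 12.4 N over 1.2 s with the pose still. The drawer had given about 20 mm, with both pointers between their pins.
- **Front:** the images showed it upright and square to under 1°. It was centred to about 1–2 mm when last measured, just before contact. It was nominally 1 mm off the bench.
- **Everything else:** the candlestick was free and upright in the tray. The jar, cup, teal candlestick and black panel looked unmoved; I did not recheck the glue bottle and screwdriver after lifting the front.

**What did not go smoothly:**
- While seating the candlestick in the tray, the wrist force briefly reached about 44 N vertically, before I eased off and let go.
- My first hold relaxed to about 7 N because rows without motion let the arm sag, so I pressed again and held.
- At the end there was also about 3 N upward on the tool, probably friction at the drawer or light contact with the bench. I did not resolve which.

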